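# Make up two evidence kits

### The arm

A 6-joint arm with a two-finger parallel gripper is mounted at the origin on the work surface. World frame = base frame: x ahead of the robot, y to its left, z up, the work surface at z = 0. Lengths are in m, angles in rad, forces in N, time in s.
With the tool pointing down it reaches from about 0.225 to 0.725 m from the base axis. Payload 3.1 kg.
Tool frame: the origin (TCP) lies midway between the tips of the shut fingers; the grasp point (between the pads) lies 19 mm behind it; z points along the fingers, y is the direction in which the jaws open and shut (so a half turn about z gives the same grasp; the last joint's range is limited). The gripper opens to 85 mm and grips with 20 to 120 N. Pads are 22 mm wide; open, the fingers measure 114 mm over their backs; the gripper's body (76 mm by 85 mm) begins 54 mm behind the grasp point. The pads swing forward as they close: fully open they stand 13 mm farther back than shut.
Start: joints at [-1.39, 0.048, 0.099, 1.622, 0, 1.443], TCP at [0.16, -0.5, 0.231] pointing down, gripper open.
Joint ranges: [-2.91, 2.91], [-0.99, 1.94], [-1.21, 1.42], [-2.12, 2.29], [-1.49, 1.47], [-3.14, 3.14]. Speed limits (rad/s): [2.79, 2.79, 3.14, 3.14, 3.14, 3.14].

### API

Orientations are given as [roll, pitch, yaw] about the fixed x, y, z axes, in that order (R = Rz(yaw) Ry(pitch) Rx(roll)).
In Python, from station import arm, camera, ticket gives the robot as it stands.
- The arm moves only by the tool send_rows, never from a script. Its argument "rows" is one flat list of numbers, 7 for each row, row after row: the shift along the tool's x, y, z scaled (see below), then the turn, a rotation vector about the tool's x, y, z scaled (see below), then the gripper command: -1 is shut, 1 is fully open, values between are in proportion. A call has 1 to 20 rows; each row shifts and turns the pose as measured when the row begins, along the tool's axes as they then stand; what a row does not reach is not made up. The controller multiplies each number of a shift by 2.5 cm and each number of a turn by 8 degrees. A row lasts 1/10 s, in which the tool goes at most 50 mm and 8.59 degrees, less where a joint would pass 70% of its speed; a pose out of reach is approached as far as the arm can. A call with a number of a shift or a turn outside -1 to 1 is refused whole. A call with a gripper value outside its range is refused whole. The fingers move at their own pace and stop on an object; "grip_force" is the grip in N (left out, the last holds). Time passes only in rows, so rows that do not move let the fingers close. It gives the time, the measured TCP pose, the force and the opening at its end, in the units of the state.
- arm.get_state(): the state, without advancing time (a new reading comes with each control period).
- camera(name): name is "scene" or "top"; returns a dict with "img" (400x640x3 uint8, blue, green, red), "depth" (400x640 float32, m along the optical axis (not along the pixel's ray), 0 where there is no reading), "mtx" (3x3 intrinsics, pixels), "k1" (the pictures are not rectified: a ray, as slopes to the right and down, at radius r is drawn at 1 + k1 r^2 times it, then the intrinsics apply), "T" (4x4, takes a point from camera to world coordinates). Camera axes: x right, y up, looking along -z (the intrinsics and any distortion apply to the point x, -y, -z); pixel columns grow to the right and rows downward; lengths in m; the calibration is good to about 2 mm. A picture is of the moment at which its call begins.
- ticket.job_done(): hands the job in, once; it reports no verdict.
The state is a dict: "t": time; "joint_pos": joint angles; "joint_velocities": joint speeds; "effort": joint torques, N m; "tcp_pos": TCP position; "tool_rot": TCP orientation; "contact_force": force on the tool from outside, world axes, zero at the start; "moment": the same for the moment, N m; "finger_gap": finger opening in m.
Only numpy, scipy, OpenCV 4.12 (cv2) and the standard library are available. Lean on these libraries where they do the work, as an engineer would, in place of code of your own. Each camera call takes 0.05 s, during which the arm holds its last target. There are 200 camera calls.

### The job

Make up the two evidence kits from the stock standing on the white mat: put the orange-capped amber bottle, the black-lidded jar and the torch in the red tray, and the white-capped amber bottle and the yellow-lidded jar in the blue tray. Each thing must stand upright on the tray's floor in a compartment of its own (any compartment will do), and none of the stock may be tipped over on the way. Leave the green-capped bottle, the spray bottle and the steel tin standing where they are.

Things in the scene. Friction and masses are not known exactly. Their poses are not given: they have to be found in the camera images.
- orange_bottle: small upright amber glass bottle, round, 36 mm in diameter up to 62 mm, then a shoulder and a screw cap (orange) 27 mm in diameter; 84 mm tall, about 90 g, paper band round it. Starts standing on the white mat (2 mm thick). Origin: centre of its underside, z up along its axis.
- white_bottle: small upright amber glass bottle, round, 36 mm in diameter up to 62 mm, then a shoulder and a screw cap (white) 27 mm in diameter; 84 mm tall, about 90 g, paper band round it. Starts standing on the white mat (2 mm thick). Origin: centre of its underside, z up along its axis.
- green_bottle: Not for the kits, leave it alone: small upright amber glass bottle, round, 36 mm in diameter up to 62 mm, then a shoulder and a screw cap (green) 27 mm in diameter; 84 mm tall, about 90 g, paper band round it. Starts standing on the white mat (2 mm thick). Origin: centre of its underside, z up along its axis.
- black_jar: round white plastic jar with a black lid: body 43 mm in diameter up to 44 mm, then the lid 44 mm in diameter; 62 mm tall, about 80 g. Starts standing on the white mat (2 mm thick). Origin: centre of its underside, z up along its axis.
- yellow_jar: round white plastic jar with a yellow lid: body 43 mm in diameter up to 44 mm, then the lid 44 mm in diameter; 62 mm tall, about 80 g. Starts standing on the white mat (2 mm thick). Origin: centre of its underside, z up along its axis.
- torch: hand torch standing on its lens, on the white mat: violet head 40 mm in diameter up to 24 mm, tapering by 34 mm to a plain round aluminium barrel 28 mm in diameter (29 mm at a dark ring at 78 to 90 mm), 96 mm tall with a small black button on top, about 120 g. Origin: centre of its underside (the lens end), z up along its axis.
- red_tray: red open plastic kit tray, fixed to the bench, 208 mm (its x) by 74 mm (its y), 22 mm high, walls and dividers 4 mm thick, floor 4 mm thick. Two dividers across its length make three equal compartments in a row along its x, each 64 mm (x) by 66 mm (y) inside, centred 68 mm apart (at x = -68, 0 and +68 mm, y = 0). Its long side points roughly away from the robot. Origin: centre of its underside, on the bench; z up.
- blue_tray: blue open plastic kit tray, fixed to the bench, 208 mm (its x) by 74 mm (its y), 22 mm high, walls and dividers 4 mm thick, floor 4 mm thick. Two dividers across its length make three equal compartments in a row along its x, each 64 mm (x) by 66 mm (y) inside, centred 68 mm apart (at x = -68, 0 and +68 mm, y = 0). Its long side points roughly away from the robot. Origin: centre of its underside, on the bench; z up.
- spray_bottle: Not for the kits, leave it alone: white plastic spray bottle with a blue band and a black trigger head, 60 mm in diameter, 150 mm tall, standing on the bench beyond the mat, to one side. Origin: centre of its underside, z up.
- tin: Not for the kits, leave it alone: round lidded dark steel tin, 62 mm in diameter, 60 mm tall, standing on the bench beyond the mat, to the other side. Origin: centre of its underside, z up.
Things that resemble listed ones, but are neither listed nor needed, are in the scene too. What is shaped like the torch but pink or turquoise is not meant. Leave any pink look-alike of the orange_bottle alone.

How it is judged:
By the outcome, as a careful person would: the job done as asked, in the order asked, and still so for the second after the job is handed in, with the robot touching nothing.
It also fails if it takes over 120 s, if anything falls off the work surface, if the arm or the gripper's body presses on something with over 40 N, if the wrist force passes 120 N, or if a joint passes its speed limit or range.

## Working session

There is one attempt and no reset: what is moved stays moved. The work goes in short steps, Python scripts to look and compute and a tool call to move; the robot and the scene stay as the last step left them, time stands still between calls to the robot, and variables do not carry over. Pictures are saved under pics/ and viewed, on a budget of 14 in all, crops included, one or two more only if the job needs it, and the job is handed in when it is done.

Besides the shell and the picture viewer there is one more tool, called after ">>>" by a JSON object that holds its "api" and its "payload". send_rows: Moves the arm, as the interface text tells. Shifts and turns lie within -1 to 1; 1 stands for 2.5 cm of shift or 8 degrees of turn. Its arguments: {"type":"object","properties":{"rows":{"type":"array"},"grip_force":{"type":"number"}},"required":["rows"]}

```bash
ls; mkdir -p pics
python3 - <<'E'
from station import arm,camera
import cv2
s=arm.get_state();print({k:s[k] for k in('t','tcp_pos','tool_rot','finger_gap')})
for n in('top','scene'):
    c=camera(n);cv2.imwrite(f'pics/{n}0.png',c['img']);print(c['T'],c['mtx'],c['k1'])
E
```

```text
pics
{'t': 0.0, 'tcp_pos': array([ 0.15942224, -0.49956266,  0.23010862]), 'tool_rot': array([-3.13923588e+00, -3.02619732e-04,  3.08763335e-01]), 'finger_gap': 0.08573148521017016}
[[ 0.02298415  0.97942299 -0.2005052   0.47958152]
 [-0.99972951  0.02180387 -0.00809316 -0.01278812]
 [-0.00355484  0.20063698  0.97965921  0.81031992]
 [ 0.          0.          0.          1.        ]] [[368.49622516   0.         327.62742835]
 [  0.         368.49622516 198.7744391 ]
 [  0.           0.           1.        ]] -0.05316622168827841
[[ 0.79848151 -0.42058468  0.43073868  1.0396456 ]
 [ 0.60173529  0.53559792 -0.59249432 -0.56817517]
 [ 0.01849129  0.73228642  0.68074567  0.67835759]
 [ 0.          0.          0.          1.        ]] [[459.69572716   0.         318.90551013]
 [  0.         459.69572716 202.53877215]
 [  0.           0.           1.        ]] -0.02464074531954341
```

View pics/top0.png

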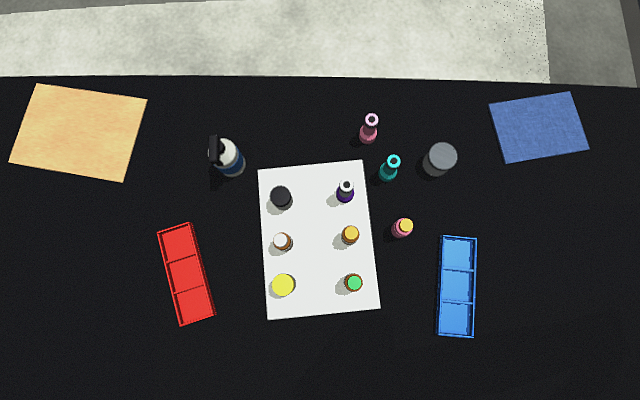

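View pics/scene0.png

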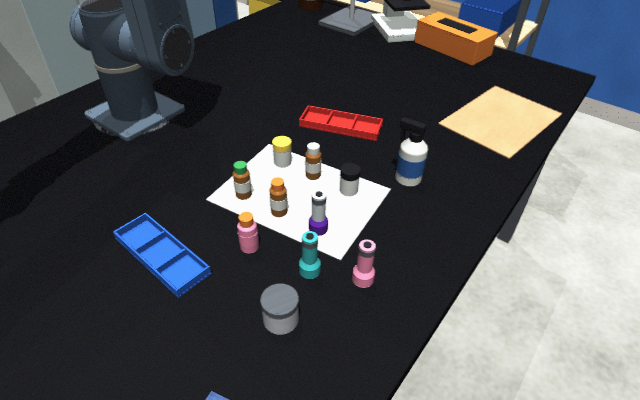

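Top image candidates:
- **Orange-cap bottle:** the amber one on the mat at (350,235), against the pink one at (402,227).
- **Torch:** violet (345,190), against turquoise (390,167) and pink (369,128).
- **Other stock:** white bottle (282,241), black jar (281,197, not the tin at 440,158), yellow jar (283,285), green bottle (353,283).

Next I measure the flat tops and the tray poses, and save a crop.

```bash
cat > h.py <<'E'
from station import arm,camera
import cv2,numpy as np
def cloud(n):
    c=camera(n);h,w=c['depth'].shape
    u,v=np.meshgrid(np.arange(w),np.arange(h))
    d=np.array([c['k1'],0,0,0,0.])
    p=cv2.undistortPoints(np.stack([u,v],-1).reshape(-1,1,2).astype(float),c['mtx'],d).reshape(h,w,2)
    D=c['depth'];P=np.stack([p[...,0]*D,-p[...,1]*D,-D,np.ones_like(D)],-1)@c['T'].T
    P=P[...,:3].copy();P[D==0]=np.nan
    return c['img'],P
def top_center(P,xy,ztop,r=.04,tol=.006):
    m=(np.hypot(P[...,0]-xy[0],P[...,1]-xy[1])<r)&(abs(P[...,2]-ztop)<tol)
    q=P[m];return m,q
def rectfit(img,P,lohsv,hihsv,box):
    hsv=cv2.cvtColor(img,cv2.COLOR_BGR2HSV);m=cv2.inRange(hsv,lohsv,hihsv)>0
    m&=(P[...,0]>box[0])&(P[...,0]<box[1])&(P[...,1]>box[2])&(P[...,1]<box[3])&(P[...,2]>.016)&(P[...,2]<.03)
    q=P[m][:,:2];r=cv2.minAreaRect((q*1000).astype(np.float32))
    return r,m.sum()
def state():
    s=arm.get_state();print('t%.1f'%s['t'],'tcp',s['tcp_pos'].round(4),'rot',s['tool_rot'].round(4),'F',s['contact_force'].round(1),'gap %.4f'%s['finger_gap']);return s
E
python3 - <<'E'
from h import *
A={n:cloud(n) for n in('top','scene')}
seeds=dict(orange=(350,234,.086),black=(281,196,.064),torch=(346,186,.098),white=(281,240,.086),yellow=(283,285,.064),green=(354,283,.086),pinkb=(404,226,.084))
img,P=A['top']
for k,(u,v,zt) in seeds.items():
    x=P[v,u];out=[]
    for n in A:
        m,q=top_center(A[n][1],x,zt)
        if len(q): out.append((n,len(q),q.mean(0).round(4),((q.max(0)+q.min(0))/2).round(4)[:2],(np.ptp(q,axis=0)*1000).round(0)[:2]))
    print(k,x.round(3),*out,sep='\n   ')
for n in A:
    i,Q=A[n]
    hsv=cv2.cvtColor(i,cv2.COLOR_BGR2HSV)
    print(n,'red',rectfit(i,Q,(0,120,60),(8,255,255),(.2,.6,.1,.5)),'blue',rectfit(i,Q,(98,120,60),(125,255,255),(.2,.6,-.5,-.1)))
cv2.imwrite('pics/crop.png',cv2.resize(img[140:330,240:470],None,fx=3,fy=3,interpolation=cv2.INTER_CUBIC))
E
```

```text
orange
   [ 0.558 -0.052  0.086]
   ('top', 147, array([ 0.5611, -0.0537,  0.0867]), array([ 0.5612, -0.0535]), array([26., 26.]))
   ('scene', 121, array([ 0.5631, -0.0567,  0.0853]), array([ 0.5622, -0.0559]), array([26., 26.]))
black
   [0.636 0.09  0.065]
   ('top', 342, array([0.6375, 0.0929, 0.0644]), array([0.6381, 0.0933]), array([43., 44.]))
   ('scene', 246, array([0.64  , 0.0892, 0.064 ]), array([0.6379, 0.0921]), array([46., 46.]))
torch
   [ 0.652 -0.043  0.099]
   ('top', 155, array([ 0.6556, -0.0431,  0.097 ]), array([ 0.6561, -0.043 ]), array([28., 28.]))
   ('scene', 137, array([ 0.6579, -0.0459,  0.0964]), array([ 0.6566, -0.0441]), array([29., 29.]))
white
   [0.543 0.083 0.088]
   ('top', 152, array([0.544 , 0.0853, 0.0864]), array([0.5441, 0.0858]), array([26., 26.]))
   ('scene', 100, array([0.5457, 0.0819, 0.0857]), array([0.544 , 0.0837]), array([28., 27.]))
yellow
   [0.456 0.078 0.063]
   ('top', 389, array([0.457 , 0.0792, 0.0644]), array([0.4572, 0.0791]), array([41., 42.]))
   ('scene', 205, array([0.4604, 0.0756, 0.064 ]), array([0.4573, 0.0777]), array(
[... 269 characters left out ...]
.085]
   ('top', 148, array([ 0.5791, -0.1631,  0.0847]), array([ 0.5795, -0.1632]), array([26., 25.]))
   ('scene', 149, array([ 0.5812, -0.1661,  0.0837]), array([ 0.5798, -0.165 ]), array([27., 27.]))
top red (((474.6030578613281, 295.5975341796875), (208.6966094970703, 75.68655395507812), 19.90668487548828), np.int64(778)) blue (((462.0281677246094, -283.8221740722656), (76.13117980957031, 208.00828552246094), 85.65706634521484), np.int64(683))
scene red (((475.0997314453125, 294.009521484375), (208.1566162109375, 79.8550796508789), 19.86907386779785), np.int64(553)) blue (((463.292724609375, -283.6212463378906), (75.57198333740234, 211.54708862304688), 85.46392822265625), np.int64(955))
```

View pics/crop.png

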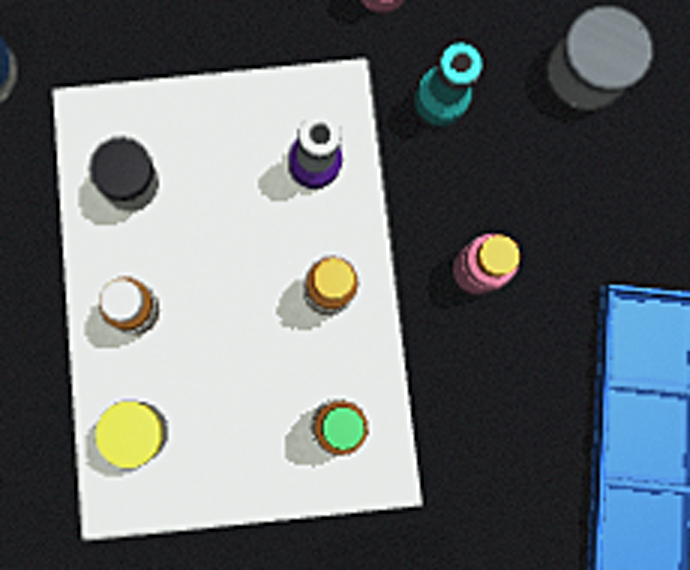

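The crop confirms it: orange cap on amber at crop (331,282), violet torch (319,135), and the pink and turquoise look-alikes off the mat. Heights and diameters match the descriptions. I'm moving to above the orange bottle.

>>> {"api": "send_rows", "payload": {"rows": [1,-0.6,0,0,0,0,0.6,1,-0.6,0,0,0,0,0.6,1,-0.6,0,0,0,0,0.6,1,-0.6,0,0,0,0,0.6,1,-0.6,0,0,0,0,0.6,1,-0.6,0,0,0,0,0.6,1,-0.6,0,0,0,0,0.6,1,-0.6,0,0,0,0,0.6,1,-0.6,0,0,0,0,0.6,1,-0.6,0,0,0,0,0.6,1,-0.6,0,0,0,0,0.6,1,-0.6,0,0,0,0,0.6,1,-0.6,0,0,0,0,0.6,1,-0.6,0,0,0,0,0.6,1,-0.6,0,0,0,0,0.6,1,-0.6,0,0,0,0,0.6,1,-0.6,0,0,0,0,0.6,1,-0.6,0,0,0,0,0.6,1,-0.6,0,0,0,0,0.6,0,0,0,0,0,0,0.6], "grip_force": 40}}

```text
t: 2.2
tcp_pos: [0.5381, -0.0667, 0.2247]
tool_rot: [-3.133, 0.003, 0.305]
contact_force: [-0.1, 0.0, 0.9]
finger_gap: 0.0682
```

```bash
cat >> h.py <<'E'
from scipy.spatial.transform import Rotation as Ro
import sys
def go(x,y,z):
    s=state();R=Ro.from_euler('xyz',s['tool_rot'])
    print('units',(R.inv().apply(np.array([x,y,z])-s['tcp_pos'])/.025).round(2))
    # turn that brings tool z straight down
    zt=R.inv().apply([0,0,-1]);rv=np.cross([0,0,1],zt)
    print('level turn units',(np.degrees(rv)/8).round(3))
if __name__=='__main__': go(*map(float,sys.argv[1:4]))
E
python3 h.py .5615 -.0547 .026
```

```text
t2.2 tcp [ 0.5381 -0.0667  0.2247] rot [-3.1334e+00  2.6000e-03  3.0450e-01] F [-0.1  0.   0.9] gap 0.0682
units [ 1.06 -0.11  7.95]
level turn units [-0.059  0.019  0.   ]
```

>>> {"api": "send_rows", "payload": {"rows": [0.6,-0.06,0,-0.06,0.02,0,0.6,0.45,-0.05,0,0,0,0,0.6,0,0,0.8,0,0,0,0.6,0,0,0.8,0,0,0,0.6,0,0,0.8,0,0,0,0.6,0,0,0.8,0,0,0,0.6,0,0,0,0,0,0,0.6]}}

```text
t: 2.9
tcp_pos: [0.5623, -0.0585, 0.142]
tool_rot: [3.14, 0.003, 0.303]
contact_force: [-0.3, 0.7, -0.3]
finger_gap: 0.0683
```

```bash
python3 h.py .5615 -.0547 .026
python3 - <<'E'
from h import *
for n in('scene',):
    i,P=cloud(n);cv2.imwrite('pics/a1.png',cv2.resize(i[100:300,150:450],None,fx=2.5,fy=2.5))
E
```

```text
t2.9 tcp [ 0.5623 -0.0585  0.142 ] rot [3.1399 0.0032 0.3034] F [-0.3  0.7 -0.3] gap 0.0683
units [ 0.03 -0.16  4.64]
level turn units [ 0.012  0.023 -0.   ]
```

View pics/a1.png

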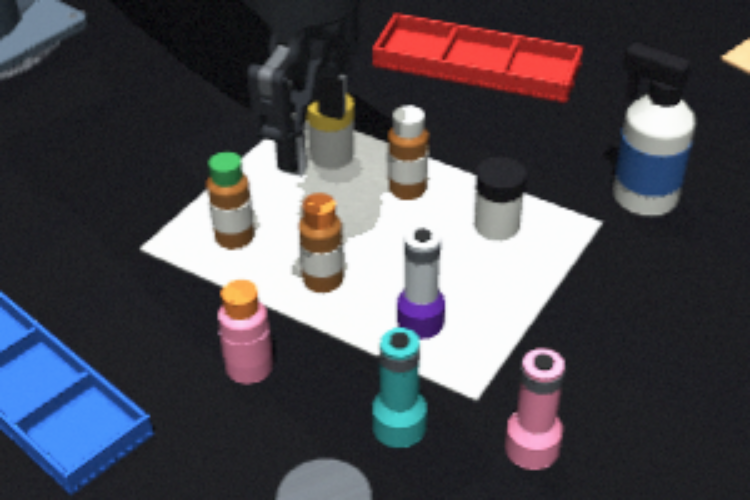

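The fingers straddle the point above the orange cap, tips at crop (290,170) and (340,110) with the cap at (320,205). Going down and gripping.

>>> {"api": "send_rows", "payload": {"rows": [0,-0.16,0,0,0,0,0.6,0,0,0.7,0,0,0,0.6,0,0,0.7,0,0,0,0.6,0,0,0.7,0,0,0,0.6,0,0,0.7,0,0,0,0.6,0,0,0.7,0,0,0,0.6,0,0,0.6,0,0,0,0.6,0,0,0.4,0,0,0,0.6,0,0,0,0,0,0,0.6]}}

```text
t: 3.85
tcp_pos: [0.5721, -0.0576, 0.0432]
tool_rot: [3.127, -0.02, 0.302]
contact_force: [-0.6, -0.2, 0.4]
finger_gap: 0.0685
```

```bash
python3 h.py .5615 -.0547 .026
```

```text
t3.9 tcp [ 0.5721 -0.0576  0.0432] rot [ 3.1268 -0.02    0.3019] F [-0.6 -0.2  0.4] gap 0.0685
units [-0.38 -0.24  0.68]
level turn units [ 0.106 -0.143  0.   ]
```

>>> {"api": "send_rows", "payload": {"rows": [-0.38,-0.24,0,0.1,-0.14,0,0.6,0,0,0,0,0,0,0.6]}}

```text
t: 4.05
tcp_pos: [0.5611, -0.0545, 0.0443]
tool_rot: [3.141, -0.0, 0.302]
contact_force: [-0.2, 0.7, 0.4]
finger_gap: 0.0684
```

```bash
python3 h.py .5615 -.0547 .026; python3 -c "
from h import *
print(arm.get_state()['joint_pos'].round(3))"
```

```text
t4.0 tcp [ 0.5611 -0.0545  0.0443] rot [ 3.1411e+00 -2.0000e-04  3.0180e-01] F [-0.2  0.7  0.4] gap 0.0684
units [0.01 0.01 0.73]
level turn units [ 0.004 -0.002  0.   ]
[-0.216  0.189 -0.121  1.26  -0.     2.624]
```

>>> {"api": "send_rows", "payload": {"rows": [0,0,0.37,0,0,0,0.6,0,0,0.36,0,0,0,0.6,0,0,0,0,0,0,0.6,0,0,0,0,0,0,-1,0,0,0,0,0,0,-1,0,0,0,0,0,0,-1,0,0,0,0,0,0,-1,0,0,0,0,0,0,-1,0,0,0,0,0,0,-1], "grip_force": 40}}

```text
t: 4.95
tcp_pos: [0.5626, -0.0549, 0.0264]
tool_rot: [3.139, -0.003, 0.302]
contact_force: [0.3, 0.2, -0.1]
finger_gap: 0.0348
```

>>> {"api": "send_rows", "payload": {"rows": [0,0,-0.3,0,0,0,-1,0,0,-0.7,0,0,0,-1,0,0,-0.7,0,0,0,-1,0,0,-0.7,0,0,0,-1,0,0,-0.7,0,0,0,-1,0,0,-0.7,0,0,0,-1,0,0,-0.7,0,0,0,-1,0,0,-0.7,0,0,0,-1,0,0,-0.7,0,0,0,-1,0,0,-0.3,0,0,-0.7,-1,0,0,0,0,0,-0.8,-1,0,0,0,0,0,-0.8,-1,0,0,0,0,0,-0.8,-1,0,0,0,0,0,-0.5,-1,0,0,0,0,0,0,-1]}}

```text
t: 6.45
tcp_pos: [0.5622, -0.0548, 0.1967]
tool_rot: [3.132, -0.005, 0.824]
contact_force: [-0.0, 0.5, -0.5]
finger_gap: 0.0348
```

```bash
python3 h.py .539 .318 .17
```

```text
t6.5 tcp [ 0.5622 -0.0548  0.1967] rot [ 3.1321 -0.0049  0.8245] F [-0.   0.5 -0.5] gap 0.0348
units [ 10.31 -10.82   1.02]
level turn units [ 0.068 -0.035  0.   ]
```

>>> {"api": "send_rows", "payload": {"rows": [0.4,-0.4,0,0.07,-0.03,0,-1,0.7,-0.74,0,0,0,0,-1,0.7,-0.74,0,0,0,0,-1,0.7,-0.74,0,0,0,0,-1,0.7,-0.74,0,0,0,0,-1,0.7,-0.74,0,0,0,0,-1,0.7,-0.74,0,0,0,0,-1,0.7,-0.74,0,0,0,0,-1,0.7,-0.74,0,0,0,0,-1,0.7,-0.74,0,0,0,0,-1,0.7,-0.74,0,0,0,0,-1,0.7,-0.74,0,0,0,0,-1,0.7,-0.74,0,0,0,0,-1,0.7,-0.74,0,0,0,0,-1,0.4,-0.4,0,0,0,0,-1,0,0,0,0,0,0,-1]}}

```text
t: 8.05
tcp_pos: [0.5355, 0.3319, 0.1993]
tool_rot: [-3.131, 0.0, 0.807]
contact_force: [-0.6, -0.9, -1.2]
finger_gap: 0.0349
```

```bash
python3 h.py .539 .318 .029
```

```text
t8.1 tcp [0.5355 0.3319 0.1993] rot [-3.1307e+00  4.0000e-04  8.0660e-01] F [-0.6 -0.9 -1.2] gap 0.0349
units [-0.3   0.56  6.81]
level turn units [-0.078  0.003  0.   ]
```

>>> {"api": "send_rows", "payload": {"rows": [-0.3,0.56,0,-0.08,0,0,-1,0,0,0.5,0,0,0,-1,0,0,0.5,0,0,0,-1,0,0,0.5,0,0,0,-1,0,0,0.5,0,0,0,-1,0,0,0.5,0,0,0,-1,0,0,0.5,0,0,0,-1,0,0,0.5,0,0,0,-1,0,0,0.5,0,0,0,-1,0,0,0.5,0,0,0,-1,0,0,0.5,0,0,0,-1,0,0,0,0,0,0,-1]}}

```text
t: 9.25
tcp_pos: [0.539, 0.3094, 0.0599]
tool_rot: [3.141, 0.008, 0.8]
contact_force: [-1.1, 0.7, -0.9]
finger_gap: 0.0349
```

```bash
python3 h.py .539 .318 .029;  python3 - <<'E'
from h import *
i,P=cloud('top');cv2.imwrite('pics/a2.png',cv2.resize(i[200:345,120:300],None,fx=4,fy=4,interpolation=cv2.INTER_CUBIC))
E
```

```text
t9.2 tcp [0.539  0.3094 0.0599] rot [3.1412 0.008  0.8002] F [-1.1  0.7 -0.9] gap 0.0349
units [ 0.26 -0.24  1.23]
level turn units [ 0.003  0.057 -0.   ]
```

View pics/a2.png

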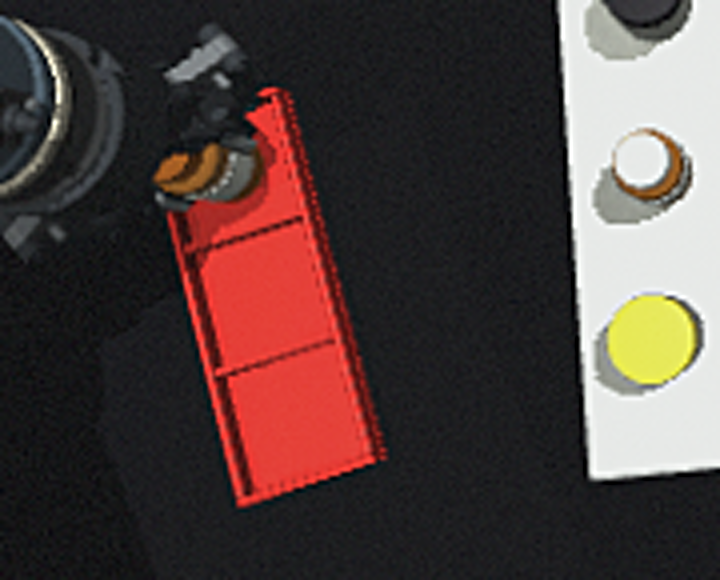

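The orange bottle hangs upright over the far red compartment, its base near crop (250,170). Correcting and lowering.

>>> {"api": "send_rows", "payload": {"rows": [0.26,-0.24,0,0,0.06,0,-1,0,0,0.4,0,0,0,-1,0,0,0.4,0,0,0,-1,0,0,0,0,0,0,-1]}}

```text
t: 9.7
tcp_pos: [0.5419, 0.3207, 0.0422]
tool_rot: [3.139, -0.008, 0.801]
contact_force: [-0.5, -0.1, -0.2]
finger_gap: 0.035
```

```bash
python3 h.py .539 .318 .029
```

```text
t9.7 tcp [0.5419 0.3207 0.0422] rot [ 3.1388 -0.0079  0.8007] F [-0.5 -0.1 -0.2] gap 0.0350
units [-0.16 -0.01  0.53]
level turn units [ 0.02  -0.057  0.   ]
```

>>> {"api": "send_rows", "payload": {"rows": [-0.16,0,0.15,0,-0.06,0,-1,0,0,0.2,0,0,0,-1,0,0,0.15,0,0,0,-1,0,0,0,0,0,0,-1]}}

```text
t: 10.1
tcp_pos: [0.539, 0.3173, 0.0287]
tool_rot: [3.139, 0.001, 0.8]
contact_force: [-0.5, 0.6, -0.6]
finger_gap: 0.0348
```

```bash
python3 h.py .539 .318 .028
```

```text
t10.1 tcp [0.539  0.3173 0.0287] rot [3.1387e+00 1.3000e-03 8.0040e-01] F [-0.5  0.6 -0.6] gap 0.0348
units [ 0.02 -0.02  0.03]
level turn units [ 0.021  0.009 -0.   ]
```

>>> {"api": "send_rows", "payload": {"rows": [0,0,0.04,0,0,0,-1,0,0,0,0,0,0,-1,0,0,0,0,0,0,0.0,0,0,0,0,0,0,0.3,0,0,0,0,0,0,0.4,0,0,0,0,0,0,0.4,0,0,0,0,0,0,0.4,0,0,-0.4,0,0,0,0.4,0,0,-0.6,0,0,0,0.5,0,0,-0.8,0,0,0,0.6,0,0,-0.8,0,0,0,0.6,0,0,-0.8,0,0,0,0.6,0,0,-0.8,0,0,0,0.6,0,0,-0.8,0,0,0,0.6,0,0,-0.8,0,0,0,0.6,0,0,0,0,0,0,0.6]}}

```text
t: 11.7
tcp_pos: [0.5409, 0.3186, 0.1916]
tool_rot: [3.134, -0.011, 0.8]
contact_force: [1.3, -0.2, 0.7]
finger_gap: 0.0681
```

```bash
python3 h.py .638 .0925 .18
python3 - <<'E'
from h import *
for n in ('top','scene'):
    i,P=cloud(n);m,q=top_center(P,(.539,.318),.088,r=.035)
    print(n,len(q),q.mean(0) if len(q) else '',((q.max(0)+q.min(0))/2)if len(q) else'')
E
```

```text
t11.7 tcp [0.5409 0.3186 0.1916] rot [ 3.1339 -0.0107  0.8004] F [ 1.3 -0.2  0.7] gap 0.0681
units [-3.79  9.08  0.49]
level turn units [ 0.055 -0.077  0.   ]
top 160 [0.53788516 0.31585304 0.08787186] [0.53785952 0.31639474 0.08712761]
scene 70 [0.54073525 0.31349734 0.08755248] [0.53886262 0.31583759 0.08677809]
```

The orange bottle stands at cap height 0.088, within about 3 mm of centre. Next is the black jar.

>>> {"api": "send_rows", "payload": {"rows": [-0.36,0.86,0,0.05,-0.08,0,0.6,-0.36,0.86,0,0,0,0,0.6,-0.36,0.86,0,0,0,0,0.6,-0.36,0.86,0,0,0,0,0.6,-0.36,0.86,0,0,0,0,0.6,-0.36,0.86,0,0,0,0,0.6,-0.36,0.86,0,0,0,0,0.6,-0.36,0.86,0,0,0,0,0.6,-0.36,0.86,0,0,0,0,0.7,-0.2,0.5,0,0,0,0,0.7,0,0,0,0,0,0,0.7]}}

```text
t: 12.9
tcp_pos: [0.6205, 0.1046, 0.1664]
tool_rot: [-3.12, 0.033, 0.804]
contact_force: [-0.6, 0.8, 0.3]
finger_gap: 0.0722
```

```bash
python3 h.py .638 .0925 .028
```

```text
t12.9 tcp [0.6205 0.1046 0.1664] rot [-3.1199  0.0329  0.804 ] F [-0.6  0.8  0.3] gap 0.0722
units [0.32 0.96 5.51]
level turn units [-0.155  0.236  0.   ]
```

>>> {"api": "send_rows", "payload": {"rows": [0.16,0.48,0,-0.15,0.23,0,0.8,0.16,0.48,0,0,0,0,0.8,0,0,0.5,0,0,0,0.8,0,0,0.5,0,0,0,0.8,0,0,0.5,0,0,0,0.8,0,0,0.4,0,0,0,0.8,0,0,0,0,0,0,0.8]}}

```text
t: 13.6
tcp_pos: [0.6372, 0.0993, 0.1085]
tool_rot: [-3.13, 0.006, 0.809]
contact_force: [-0.3, 0.1, -0.2]
finger_gap: 0.0767
```

```bash
python3 h.py .638 .0925 .028
```

```text
t13.6 tcp [0.6372 0.0993 0.1085] rot [-3.1299  0.0064  0.8087] F [-0.3  0.1 -0.2] gap 0.0767
units [-0.15  0.25  3.22]
level turn units [-0.084  0.046  0.   ]
```

>>> {"api": "send_rows", "payload": {"rows": [-0.15,0.25,0,-0.08,0.05,0,0.8,0,0,0.4,0,0,0,0.8,0,0,0.4,0,0,0,0.8,0,0,0,0,0,0,0.8]}}

```text
t: 14.0
tcp_pos: [0.6391, 0.092, 0.0872]
tool_rot: [3.141, -0.002, 0.809]
contact_force: [-0.1, 0.1, 0.0]
finger_gap: 0.0772
```

```bash
python3 h.py .638 .0925 .028
```

```text
t14.0 tcp [0.6391 0.092  0.0872] rot [ 3.1408e+00 -1.5000e-03  8.0900e-01] F [-0.1  0.1  0. ] gap 0.0772
units [-0.02 -0.05  2.37]
level turn units [ 0.006 -0.011  0.   ]
```

>>> {"api": "send_rows", "payload": {"rows": [0,0,0.4,0,0,0,0.8,0,0,0.4,0,0,0,0.8,0,0,0.4,0,0,0,0.8,0,0,0.4,0,0,0,0.8,0,0,0,0,0,0,0.8]}}

```text
t: 14.5
tcp_pos: [0.6393, 0.0919, 0.0435]
tool_rot: [3.141, -0.002, 0.809]
contact_force: [-0.9, -0.1, 0.3]
finger_gap: 0.0768
```

```bash
python3 h.py .638 .0925 .028
```

```text
t14.5 tcp [0.6393 0.0919 0.0435] rot [ 3.1408e+00 -1.7000e-03  8.0880e-01] F [-0.9 -0.1  0.3] gap 0.0768
units [-0.02 -0.05  0.62]
level turn units [ 0.006 -0.012  0.   ]
```

>>> {"api": "send_rows", "payload": {"rows": [-0.02,-0.04,0.3,0,0,0,0.8,0,0,0.3,0,0,0,0.8,0,0,0,0,0,0,0.8,0,0,0,0,0,0,-1,0,0,0,0,0,0,-1,0,0,0,0,0,0,-1,0,0,0,0,0,0,-1,0,0,0,0,0,0,-1,0,0,0,0,0,0,-1]}}

```text
t: 15.4
tcp_pos: [0.639, 0.0924, 0.0283]
tool_rot: [3.139, -0.003, 0.809]
contact_force: [-0.2, -0.3, 0.2]
finger_gap: 0.0431
```

>>> {"api": "send_rows", "payload": {"rows": [0,0,-0.3,0,0,0,-1,0,0,-0.6,0,0,0,-1,0,0,-0.6,0,0,0,-1,0,0,-0.6,0,0,0,-1,0,0,-0.6,0,0,0,-1,0,0,-0.6,0,0,0,-1,0,0,-0.6,0,0,0,-1,0,0,-0.6,0,0,0,-1,0,0,-0.6,0,0,0,-1,0,0,-0.6,0,0,0,-1,0,0,-0.6,0,0,0,-1,0,0,0,0,0,0,-1]}}

```text
t: 16.6
tcp_pos: [0.6414, 0.0924, 0.2117]
tool_rot: [3.126, -0.017, 0.809]
contact_force: [1.0, -0.3, -0.8]
finger_gap: 0.043
```

```bash
python3 h.py .475 .295 .17
```

```text
t16.6 tcp [0.6414 0.0924 0.2117] rot [ 3.1261 -0.0168  0.8091] F [ 1.  -0.3 -0.8] gap 0.0430
units [  1.24 -10.43   1.53]
level turn units [ 0.111 -0.12   0.   ]
```

>>> {"api": "send_rows", "payload": {"rows": [0,-0.3,0,0.11,-0.12,0,-1,0.1,-0.8,0,0,0,0,-1,0.1,-0.8,0,0,0,0,-1,0.1,-0.8,0,0,0,0,-1,0.1,-0.8,0,0,0,0,-1,0.1,-0.8,0,0,0,0,-1,0.1,-0.8,0,0,0,0,-1,0.1,-0.8,0,0,0,0,-1,0.1,-0.8,0,0,0,0,-1,0.1,-0.8,0,0,0,0,-1,0.1,-0.8,0,0,0,0,-1,0.1,-0.8,0,0,0,0,-1,0.1,-0.8,0,0,0,0,-1,0,-0.4,0,0,0,0,-1,0,0,0,0,0,0,-1]}}

```text
t: 18.1
tcp_pos: [0.4597, 0.3012, 0.2035]
tool_rot: [-3.125, 0.026, 0.81]
contact_force: [-0.5, -0.4, -0.7]
finger_gap: 0.0428
```

```bash
python3 h.py .475 .295 .1
```

```text
t18.1 tcp [0.4597 0.3012 0.2035] rot [-3.1246  0.0256  0.81  ] F [-0.5 -0.4 -0.7] gap 0.0428
units [0.35 0.68 4.12]
level turn units [-0.122  0.184  0.   ]
```

>>> {"api": "send_rows", "payload": {"rows": [0.25,0.6,0,-0.12,0.18,0,-1,0,0,0.45,0,0,0,-1,0,0,0.45,0,0,0,-1,0,0,0.45,0,0,0,-1,0,0,0.45,0,0,0,-1,0,0,0.45,0,0,0,-1,0,0,0.45,0,0,0,-1,0,0,0.45,0,0,0,-1,0,0,0.45,0,0,0,-1,0,0,0,0,0,0,-1]}}

```text
t: 19.1
tcp_pos: [0.4764, 0.2905, 0.1013]
tool_rot: [3.141, 0.005, 0.805]
contact_force: [-0.5, -0.8, -1.3]
finger_gap: 0.0433
```

```bash
python3 h.py .475 .295 .031
```

```text
t19.1 tcp [0.4764 0.2905 0.1013] rot [3.141  0.005  0.8052] F [-0.5 -0.8 -1.3] gap 0.0433
units [ 0.1  -0.17  2.81]
level turn units [ 0.004  0.036 -0.   ]
```

>>> {"api": "send_rows", "payload": {"rows": [0.1,-0.17,0,0,0.04,0,-1,0,0,0.4,0,0,0,-1,0,0,0.4,0,0,0,-1,0,0,0.4,0,0,0,-1,0,0,0.4,0,0,0,-1,0,0,0.4,0,0,0,-1,0,0,0,0,0,0,-1]}}

```text
t: 19.8
tcp_pos: [0.4758, 0.2965, 0.048]
tool_rot: [3.14, -0.003, 0.806]
contact_force: [-0.0, -0.6, -0.6]
finger_gap: 0.043
```

```bash
python3 h.py .475 .295 .0305
```

```text
t19.8 tcp [0.4758 0.2965 0.048 ] rot [ 3.1402 -0.0033  0.8059] F [-0.  -0.6 -0.6] gap 0.0430
units [-0.07  0.02  0.7 ]
level turn units [ 0.01  -0.024  0.   ]
```

>>> {"api": "send_rows", "payload": {"rows": [-0.06,0,0.25,0,-0.02,0,-1,0,0,0.25,0,0,0,-1,0,0,0.17,0,0,0,-1,0,0,0,0,0,0,-1]}}

```text
t: 20.2
tcp_pos: [0.4749, 0.2953, 0.0299]
tool_rot: [3.14, -0.001, 0.806]
contact_force: [-0.2, -0.6, -0.4]
finger_gap: 0.0433
```

```bash
python3 h.py .475 .295 .0303
```

```text
t20.2 tcp [0.4749 0.2953 0.0299] rot [ 3.1401e+00 -5.0000e-04  8.0560e-01] F [-0.2 -0.6 -0.4] gap 0.0433
units [-0.    0.01 -0.02]
level turn units [ 0.011 -0.004  0.   ]
```

>>> {"api": "send_rows", "payload": {"rows": [0,0,0,0,0,0,0.1,0,0,0,0,0,0,0.4,0,0,0,0,0,0,0.5,0,0,0,0,0,0,0.5,0,0,0,0,0,0,0.5,0,0,-0.4,0,0,0,0.5,0,0,-0.6,0,0,0,0.5,0,0,-0.7,0,0,0,0.5,0,0,-0.7,0,0,0,0.5,0,0,-0.7,0,0,0,0.5,0,0,-0.7,0,0,0,0.5,0,0,-0.7,0,0,0,0.5,0,0,-0.7,0,0,0,0.5,0,0,-0.7,0,0,0,0.5,0,0,-0.7,0,0,0,0.5,0,0,0,0,0,0,0.5]}}

```text
t: 21.8
tcp_pos: [0.476, 0.2961, 0.2122]
tool_rot: [3.136, -0.011, 0.806]
contact_force: [0.7, 0.0, -0.6]
finger_gap: 0.0642
```

```bash
python3 h.py .6563 -.0435 .18
python3 - <<'E'
from h import *
i,P=cloud('scene')
for k,c,z in(('jar',(.475,.295),.066),('orange',(.539,.318),.088)):
    m,q=top_center(P,c,z,r=.035);print(k,len(q),((q.max(0)+q.min(0))/2)if len(q) else'')
cv2.imwrite('pics/a3.png',i)
E
```

```text
t21.8 tcp [0.476  0.2961 0.2122] rot [ 3.1361 -0.0109  0.8057] F [ 0.7  0.  -0.6] gap 0.0642
units [-4.82 14.6   1.32]
level turn units [ 0.04  -0.078  0.   ]
jar 153 [0.4761421  0.29305267 0.0647968 ]
orange 71 [0.53925355 0.31559746 0.08665018]
```

View pics/a3.png

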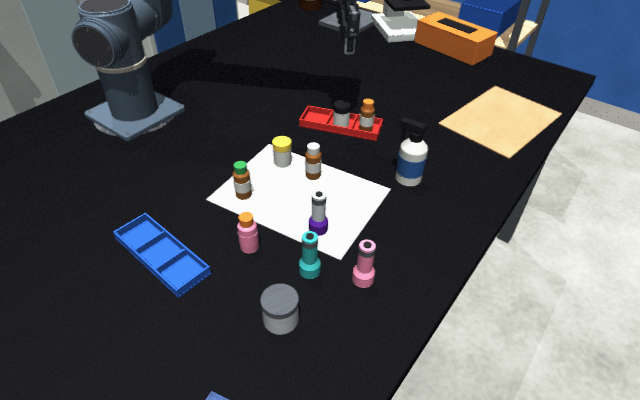

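Picture: the jar (342,113) and orange bottle (367,115) stand in the red tray and everything else is unmoved. Torch next.

>>> {"api": "send_rows", "payload": {"rows": [-0.2,0.5,0,0.04,-0.08,0,0.4,-0.3,0.9,0,0,0,0,0.4,-0.3,0.9,0,0,0,0,0.4,-0.3,0.9,0,0,0,0,0.4,-0.3,0.9,0,0,0,0,0.4,-0.3,0.9,0,0,0,0,0.4,-0.3,0.9,0,0,0,0,0.4,-0.3,0.9,0,0,0,0,0.4,-0.3,0.9,0,0,0,0,0.4,-0.3,0.9,0,0,0,0,0.4,-0.3,0.9,0,0,0,0,0.4,-0.3,0.9,0,0,0,0,0.4,-0.3,0.9,0,0,0,0,0.4,-0.3,0.9,0,0,0,0,0.4,-0.3,0.9,0,0,0,0,0.4,-0.3,0.6,0,0,0,0,0.4,-0.2,0.4,0,0,0,0,0.4,0,0,0,0,0,0,0.4]}}

```text
t: 23.65
tcp_pos: [0.6402, -0.0679, 0.1795]
tool_rot: [-3.109, 0.045, 0.8]
contact_force: [-0.5, -0.1, 0.5]
finger_gap: 0.0599
```

```bash
python3 h.py .6563 -.0435 .05
```

```text
t23.6 tcp [ 0.6402 -0.0679  0.1795] rot [-3.1087  0.0445  0.8004] F [-0.5 -0.1  0.5] gap 0.0599
units [ 1.38 -0.05  5.13]
level turn units [-0.236  0.319  0.   ]
```

>>> {"api": "send_rows", "payload": {"rows": [0.5,-0.02,0,-0.23,0.32,0,0.4,0.5,0,0,0,0,0,0.4,0.2,0,0,0,0,0,0.4,0,0,0,0,0,0,0.4]}}

```text
t: 24.05
tcp_pos: [0.6595, -0.0431, 0.177]
tool_rot: [-3.135, 0.002, 0.801]
contact_force: [-0.3, 0.6, -0.2]
finger_gap: 0.0594
```

```bash
python3 h.py .6563 -.0435 .05
```

```text
t24.1 tcp [ 0.6595 -0.0431  0.177 ] rot [-3.1355e+00  1.8000e-03  8.0120e-01] F [-0.3  0.6 -0.2] gap 0.0594
units [-0.09 -0.05  5.08]
level turn units [-0.044  0.013  0.   ]
```

>>> {"api": "send_rows", "payload": {"rows": [-0.09,-0.05,0,-0.04,0.01,0,0.4,0,0,0.4,0,0,0,0.4,0,0,0.4,0,0,0,0.4,0,0,0.4,0,0,0,0.4,0,0,0.4,0,0,0,0.4,0,0,0.4,0,0,0,0.4,0,0,0,0,0,0,0.4]}}

```text
t: 24.75
tcp_pos: [0.6567, -0.0432, 0.1223]
tool_rot: [-3.141, 0.002, 0.803]
contact_force: [0.1, 0.5, -0.1]
finger_gap: 0.06
```

```bash
python3 h.py .6563 -.0435 .05
```

```text
t24.8 tcp [ 0.6567 -0.0432  0.1223] rot [-3.1407e+00  1.9000e-03  8.0280e-01] F [ 0.1  0.5 -0.1] gap 0.0600
units [-0.02 -0.    2.89]
level turn units [-0.006  0.013  0.   ]
```

>>> {"api": "send_rows", "payload": {"rows": [0,0,0.4,0,0,0,0.4,0,0,0.4,0,0,0,0.4,0,0,0.4,0,0,0,0.4,0,0,0.4,0,0,0,0.4,0,0,0.4,0,0,0,0.4,0,0,0.4,0,0,0,0.4,0,0,0.4,0,0,0,0.4,0,0,0,0,0,0,0.4]}}

```text
t: 25.55
tcp_pos: [0.656, -0.0434, 0.0452]
tool_rot: [-3.14, 0.003, 0.802]
contact_force: [-1.0, -0.0, 0.0]
finger_gap: 0.0598
```

```bash
python3 h.py .6563 -.0435 .05
```

```text
t25.6 tcp [ 0.656  -0.0434  0.0452] rot [-3.1397e+00  2.6000e-03  8.0240e-01] F [-1. -0.  0.] gap 0.0598
units [ 0.    0.01 -0.19]
level turn units [-0.013  0.019  0.   ]
```

>>> {"api": "send_rows", "payload": {"rows": [0,0,-0.32,0,0,0,0.4,0,0,0,0,0,0,0.4,0,0,0,0,0,0,-1,0,0,0,0,0,0,-1,0,0,0,0,0,0,-1,0,0,0,0,0,0,-1,0,0,0,0,0,0,-1,0,0,0,0,0,0,-1,0,0,0,0,0,0,-1], "grip_force": 50}}

```text
t: 26.45
tcp_pos: [0.6574, -0.0436, 0.0559]
tool_rot: [3.141, 0.001, 0.802]
contact_force: [0.0, 0.7, -1.1]
finger_gap: 0.0267
```

```bash
python3 h.py .6563 -.0435 .21
```

```text
t26.4 tcp [ 0.6574 -0.0436  0.0559] rot [3.1407e+00 8.0000e-04 8.0240e-01] F [ 0.   0.7 -1.1] gap 0.0267
units [-0.03 -0.03 -6.16]
level turn units [ 0.006  0.005 -0.   ]
```

>>> {"api": "send_rows", "payload": {"rows": [0,0,-0.3,0,0,0,-1,0,0,-0.6,0,0,0,-1,0,0,-0.6,0,0,0,-1,0,0,-0.6,0,0,0,-1,0,0,-0.6,0,0,0,-1,0,0,-0.6,0,0,0,-1,0,0,-0.6,0,0,0,-1,0,0,-0.6,0,0,0,-1,0,0,-0.6,0,0,0,-1,0,0,-0.6,0,0,0,-1,0,0,0,0,0,0,-1]}}

```text
t: 27.55
tcp_pos: [0.6586, -0.0436, 0.218]
tool_rot: [3.131, -0.006, 0.803]
contact_force: [0.6, 0.3, -0.4]
finger_gap: 0.0271
```

```bash
python3 h.py .411 .272 .21
```

```text
t27.6 tcp [ 0.6586 -0.0436  0.218 ] rot [ 3.1313 -0.0057  0.8025] F [ 0.6  0.3 -0.4] gap 0.0271
units [  2.19 -15.9    0.17]
level turn units [ 0.074 -0.041  0.   ]
```

>>> {"api": "send_rows", "payload": {"rows": [0,-0.4,0,0.07,-0.04,0,-1,0.1,-0.8,0,0,0,0,-1,0.1,-0.8,0,0,0,0,-1,0.1,-0.8,0,0,0,0,-1,0.1,-0.8,0,0,0,0,-1,0.1,-0.8,0,0,0,0,-1,0.1,-0.8,0,0,0,0,-1,0.1,-0.8,0,0,0,0,-1,0.1,-0.8,0,0,0,0,-1,0.1,-0.8,0,0,0,0,-1,0.1,-0.8,0,0,0,0,-1,0.1,-0.8,0,0,0,0,-1,0.1,-0.8,0,0,0,0,-1,0.1,-0.8,0,0,0,0,-1,0.1,-0.8,0,0,0,0,-1,0.1,-0.8,0,0,0,0,-1,0.1,-0.8,0,0,0,0,-1,0.1,-0.8,0,0,0,0,-1,0.1,-0.8,0,0,0,0,-1,0,0,0,0,0,0,-1]}}

```text
t: 29.55
tcp_pos: [0.393, 0.2608, 0.2062]
tool_rot: [-3.114, 0.027, 0.806]
contact_force: [-0.1, -0.6, -0.4]
finger_gap: 0.0265
```

```bash
python3 h.py .411 .272 .058
```

```text
t29.6 tcp [0.393  0.2608 0.2062] rot [-3.1141  0.027   0.8057] F [-0.1 -0.6 -0.4] gap 0.0265
units [0.98 0.37 5.9 ]
level turn units [-0.197  0.193  0.   ]
```

>>> {"api": "send_rows", "payload": {"rows": [0.4,0.2,0,-0.2,0.19,0,-1,0.4,0.1,0,0,0,0,-1,0,0,0.4,0,0,0,-1,0,0,0.4,0,0,0,-1,0,0,0.4,0,0,0,-1,0,0,0.4,0,0,0,-1,0,0,0.4,0,0,0,-1,0,0,0.4,0,0,0,-1,0,0,0.4,0,0,0,-1,0,0,0.4,0,0,0,-1,0,0,0.4,0,0,0,-1,0,0,0,0,0,0,-1]}}

```text
t: 30.75
tcp_pos: [0.4089, 0.2666, 0.1028]
tool_rot: [-3.139, 0.012, 0.804]
contact_force: [-0.1, 0.0, -1.1]
finger_gap: 0.0269
```

```bash
python3 h.py .411 .272 .058
```

```text
t30.8 tcp [0.4089 0.2666 0.1028] rot [-3.1391  0.0118  0.8044] F [-0.1  0.  -1.1] gap 0.0269
units [ 0.23 -0.09  1.79]
level turn units [-0.018  0.084  0.   ]
```

>>> {"api": "send_rows", "payload": {"rows": [0.2,-0.09,0,-0.02,0.08,0,-1,0,0,0.3,0,0,0,-1,0,0,0.3,0,0,0,-1,0,0,0.3,0,0,0,-1,0,0,0.3,0,0,0,-1,0,0,0,0,0,0,-1]}}

```text
t: 31.35
tcp_pos: [0.412, 0.273, 0.0714]
tool_rot: [3.14, -0.003, 0.805]
contact_force: [-0.8, 0.4, -0.9]
finger_gap: 0.0273
```

```bash
python3 h.py .411 .272 .058
```

```text
t31.4 tcp [0.412  0.273  0.0714] rot [ 3.1401e+00 -3.1000e-03  8.0480e-01] F [-0.8  0.4 -0.9] gap 0.0273
units [-0.06 -0.    0.54]
level turn units [ 0.011 -0.022  0.   ]
```

>>> {"api": "send_rows", "payload": {"rows": [-0.05,0,0.2,0.01,-0.02,0,-1,0,0,0.2,0,0,0,-1,0,0,0.1,0,0,0,-1,0,0,0,0,0,0,-1]}}

```text
t: 31.75
tcp_pos: [0.4113, 0.272, 0.0579]
tool_rot: [3.141, -0.0, 0.805]
contact_force: [0.3, 0.0, -0.7]
finger_gap: 0.0271
```

```bash
python3 h.py .411 .272 .0578
```

```text
t31.8 tcp [0.4113 0.272  0.0579] rot [ 3.1415e+00 -4.0000e-04  8.0450e-01] F [ 0.3  0.  -0.7] gap 0.0271
units [-0.01 -0.01  0.01]
level turn units [ 0.001 -0.003  0.   ]
```

>>> {"api": "send_rows", "payload": {"rows": [0,0,0.03,0,0,0,-1,0,0,0,0,0,0,-0.3,0,0,0,0,0,0,0.2,0,0,0,0,0,0,0.4,0,0,0,0,0,0,0.4,0,0,0,0,0,0,0.4,0,0,-0.4,0,0,0,0.4,0,0,-0.6,0,0,0,0.4,0,0,-0.7,0,0,0,0.4,0,0,-0.7,0,0,0,0.4,0,0,-0.7,0,0,0,0.4,0,0,-0.7,0,0,0,0.4,0,0,-0.7,0,0,0,0.4,0,0,-0.7,0,0,0,0.4,0,0,0,0,0,0,0.4]}}

```text
t: 33.25
tcp_pos: [0.412, 0.2723, 0.1993]
tool_rot: [3.139, -0.006, 0.805]
contact_force: [0.1, -0.3, 0.5]
finger_gap: 0.0601
```

```bash
python3 h.py .544 .0847 .19
python3 - <<'E'
from h import *
i,P=cloud('scene')
for k,c,z in(('torch',(.411,.272),.1),('jar',(.475,.295),.066),('orange',(.539,.318),.088),('white',(.544,.0847),.086),('yellow',(.457,.0784),.064)):
    m,q=top_center(P,c,z,r=.035);print(k,len(q),((q.max(0)+q.min(0))/2)if len(q) else'')
E
```

```text
t33.2 tcp [0.412  0.2723 0.1993] rot [ 3.1393 -0.0061  0.8046] F [ 0.1 -0.3  0.5] gap 0.0601
units [-1.75  9.01  0.38]
level turn units [ 0.016 -0.044  0.   ]
torch 63 [0.41198966 0.26943953 0.09829228]
jar 155 [0.47612351 0.29379271 0.06532971]
orange 69 [0.53828389 0.31555183 0.08648457]
white 100 [0.54388225 0.08362225 0.08467539]
yellow 201 [0.45797323 0.07830072 0.06327138]
```

All three things in the red tray stand at the right heights. White bottle next.

>>> {"api": "send_rows", "payload": {"rows": [-0.1,0.4,0,0.02,-0.04,0,0.6,-0.15,0.8,0,0,0,0,0.6,-0.15,0.8,0,0,0,0,0.6,-0.15,0.8,0,0,0,0,0.6,-0.15,0.8,0,0,0,0,0.6,-0.15,0.8,0,0,0,0,0.6,-0.15,0.8,0,0,0,0,0.6,-0.15,0.8,0,0,0,0,0.6,-0.15,0.8,0,0,0,0,0.6,-0.15,0.8,0,0,0,0,0.6,-0.15,0.8,0,0,0,0,0.6,-0.1,0.4,0,0,0,0,0.6,0,0,0,0,0,0,0.6]}}

```text
t: 34.6
tcp_pos: [0.539, 0.0721, 0.1777]
tool_rot: [-3.124, 0.03, 0.803]
contact_force: [-0.1, 0.8, -0.3]
finger_gap: 0.0685
```

```bash
python3 h.py .544 .0847 .026
```

```text
t34.6 tcp [0.539  0.0721 0.1777] rot [-3.1236  0.0296  0.8031] F [-0.1  0.8 -0.3] gap 0.0685
units [ 0.68 -0.1   6.05]
level turn units [-0.129  0.212  0.   ]
```

>>> {"api": "send_rows", "payload": {"rows": [0.35,-0.1,0,-0.13,0.21,0,0.6,0.1,0,0,0,0,0,0.6,0,0,0.4,0,0,0,0.6,0,0,0.4,0,0,0,0.6,0,0,0.4,0,0,0,0.6,0,0,0.4,0,0,0,0.6,0,0,0.4,0,0,0,0.6,0,0,0,0,0,0,0.6]}}

```text
t: 35.4
tcp_pos: [0.5408, 0.0834, 0.1191]
tool_rot: [-3.135, 0.007, 0.805]
contact_force: [-0.2, 0.2, 0.5]
finger_gap: 0.0682
```

```bash
python3 h.py .544 .0847 .026
```

```text
t35.4 tcp [0.5408 0.0834 0.1191] rot [-3.1346  0.0066  0.8048] F [-0.2  0.2  0.5] gap 0.0682
units [0.15 0.08 3.72]
level turn units [-0.05   0.047  0.   ]
```

>>> {"api": "send_rows", "payload": {"rows": [0.13,0.06,0,-0.05,0.05,0,0.6,0,0,0.4,0,0,0,0.6,0,0,0.4,0,0,0,0.6,0,0,0.4,0,0,0,0.6,0,0,0.4,0,0,0,0.6,0,0,0.4,0,0,0,0.6,0,0,0.4,0,0,0,0.6,0,0,0.4,0,0,0,0.6,0,0,0.4,0,0,0,0.6,0,0,0,0,0,0,0.6]}}

```text
t: 36.4
tcp_pos: [0.5442, 0.0847, 0.0315]
tool_rot: [3.141, -0.0, 0.804]
contact_force: [-0.3, 0.0, -0.3]
finger_gap: 0.0689
```

```bash
python3 h.py .544 .0847 .026
```

```text
t36.4 tcp [0.5442 0.0847 0.0315] rot [ 3.1415e+00 -5.0000e-04  8.0450e-01] F [-0.3  0.  -0.3] gap 0.0689
units [-0.01 -0.01  0.22]
level turn units [ 0.001 -0.003  0.   ]
```

>>> {"api": "send_rows", "payload": {"rows": [0,0,0.2,0,0,0,0.6,0,0,0,0,0,0,-1,0,0,0,0,0,0,-1,0,0,0,0,0,0,-1,0,0,0,0,0,0,-1,0,0,0,0,0,0,-1,0,0,0,0,0,0,-1], "grip_force": 40}}

```text
t: 37.1
tcp_pos: [0.5456, 0.0847, 0.0275]
tool_rot: [3.139, -0.003, 0.804]
contact_force: [0.1, -0.8, -0.4]
finger_gap: 0.0348
```

>>> {"api": "send_rows", "payload": {"rows": [0,0,-0.3,0,0,0,-1,0,0,-0.6,0,0,0,-1,0,0,-0.6,0,0,0,-1,0,0,-0.6,0,0,0,-1,0,0,-0.6,0,0,0,-1,0,0,-0.6,0,0,0,-1,0,0,-0.6,0,0,0,-1,0,0,-0.6,0,0,0,-1,0,0,-0.6,0,0,0,-1,0,0,-0.6,0,0,0,-1,0,0,-0.6,0,0,0,-1,0,0,0,0,0,0,-1]}}

```text
t: 38.3
tcp_pos: [0.5446, 0.0846, 0.1967]
tool_rot: [3.138, -0.004, 0.804]
contact_force: [0.6, 0.3, -0.4]
finger_gap: 0.035
```

```bash
python3 h.py .53 -.289 .20
```

```text
t38.3 tcp [0.5446 0.0846 0.1967] rot [ 3.1376 -0.0042  0.8045] F [ 0.6  0.3 -0.4] gap 0.0350
units [-11.17   9.94  -0.14]
level turn units [ 0.029 -0.03   0.   ]
```

>>> {"api": "send_rows", "payload": {"rows": [-0.35,0.3,0,0.03,-0.03,0,-1,-0.72,0.64,0,0,0,0,-1,-0.72,0.64,0,0,0,0,-1,-0.72,0.64,0,0,0,0,-1,-0.72,0.64,0,0,0,0,-1,-0.72,0.64,0,0,0,0,-1,-0.72,0.64,0,0,0,0,-1,-0.72,0.64,0,0,0,0,-1,-0.72,0.64,0,0,0,0,-1,-0.72,0.64,0,0,0,0,-1,-0.72,0.64,0,0,0,0,-1,-0.72,0.64,0,0,0,0,-1,-0.72,0.64,0,0,0,0,-1,-0.72,0.64,0,0,0,0,-1,-0.72,0.64,0,0,0,0,-1,-0.4,0.3,0,0,0,0,-1,0,0,0,0,0,0,-1]}}

```text
t: 40.0
tcp_pos: [0.5144, -0.2991, 0.1764]
tool_rot: [-3.113, 0.017, 0.8]
contact_force: [-1.2, -0.0, -1.6]
finger_gap: 0.0352
```

```bash
python3 h.py .53 -.289 .0295
```

```text
t40.0 tcp [ 0.5144 -0.2991  0.1764] rot [-3.1132  0.0174  0.8005] F [-1.2 -0.  -1.6] gap 0.0352
units [0.83 0.33 5.86]
level turn units [-0.203  0.125  0.   ]
```

>>> {"api": "send_rows", "payload": {"rows": [0.4,0.15,0,-0.2,0.12,0,-1,0.3,0.1,0,0,0,0,-1,0,0,0.4,0,0,0,-1,0,0,0.4,0,0,0,-1,0,0,0.4,0,0,0,-1,0,0,0.4,0,0,0,-1,0,0,0.4,0,0,0,-1,0,0,0.4,0,0,0,-1,0,0,0.4,0,0,0,-1,0,0,0.4,0,0,0,-1,0,0,0.4,0,0,0,-1,0,0,0,0,0,0,-1]}}

```text
t: 41.2
tcp_pos: [0.5282, -0.2857, 0.0738]
tool_rot: [-3.13, 0.002, 0.803]
contact_force: [0.3, 0.2, -0.8]
finger_gap: 0.035
```

```bash
python3 h.py .53 -.289 .0295
```

```text
t41.2 tcp [ 0.5282 -0.2857  0.0738] rot [-3.1304e+00  1.6000e-03  8.0260e-01] F [ 0.3  0.2 -0.8] gap 0.0350
units [-0.04  0.16  1.77]
level turn units [-0.08   0.012  0.   ]
```

>>> {"api": "send_rows", "payload": {"rows": [-0.03,0.16,0,-0.08,0.01,0,-1,0,0,0.3,0,0,0,-1,0,0,0.3,0,0,0,-1,0,0,0.3,0,0,0,-1,0,0,0.3,0,0,0,-1,0,0,0,0,0,0,-1]}}

```text
t: 41.8
tcp_pos: [0.5317, -0.2902, 0.0426]
tool_rot: [3.138, -0.0, 0.802]
contact_force: [-0.6, -0.4, -0.8]
finger_gap: 0.0351
```

```bash
python3 h.py .53 -.289 .0295
```

```text
t41.8 tcp [ 0.5317 -0.2902  0.0426] rot [ 3.1377e+00 -3.0000e-04  8.0240e-01] F [-0.6 -0.4 -0.8] gap 0.0351
units [-0.01 -0.09  0.52]
level turn units [ 0.028 -0.002  0.   ]
```

>>> {"api": "send_rows", "payload": {"rows": [0,-0.07,0.2,0.03,0,0,-1,0,0,0.2,0,0,0,-1,0,0,0.1,0,0,0,-1,0,0,0,0,0,0,-1]}}

```text
t: 42.2
tcp_pos: [0.5304, -0.2888, 0.0289]
tool_rot: [-3.141, -0.0, 0.803]
contact_force: [-0.1, -0.1, -0.6]
finger_gap: 0.0346
```

```bash
python3 h.py .53 -.289 .0295
```

```text
t42.2 tcp [ 0.5304 -0.2888  0.0289] rot [-3.1407e+00 -4.0000e-04  8.0260e-01] F [-0.1 -0.1 -0.6] gap 0.0346
units [-0.02 -0.01 -0.02]
level turn units [-0.006 -0.003  0.   ]
```

>>> {"api": "send_rows", "payload": {"rows": [0,0,0,0,0,0,-0.1,0,0,0,0,0,0,0.2,0,0,0,0,0,0,0.4,0,0,0,0,0,0,0.4,0,0,0,0,0,0,0.4,0,0,-0.4,0,0,0,0.4,0,0,-0.6,0,0,0,0.4,0,0,-0.7,0,0,0,0.4,0,0,-0.7,0,0,0,0.5,0,0,-0.7,0,0,0,0.6,0,0,-0.7,0,0,0,0.6,0,0,-0.7,0,0,0,0.7,0,0,-0.7,0,0,0,0.8,0,0,-0.7,0,0,0,0.8,0,0,0,0,0,0,0.8]}}

```text
t: 43.7
tcp_pos: [0.5329, -0.2906, 0.1983]
tool_rot: [3.126, -0.003, 0.803]
contact_force: [0.0, 0.2, -0.3]
finger_gap: 0.077
```

```bash
python3 h.py .4572 .0784 .19
python3 - <<'E'
from h import *
i,P=cloud('scene')
for k,c,z in(('white',(.53,-.289),.088),('yellow',(.457,.0784),.064)):
    m,q=top_center(P,c,z,r=.035);print(k,len(q),((q.max(0)+q.min(0))/2)if len(q) else'')
E
```

```text
t43.7 tcp [ 0.5329 -0.2906  0.1983] rot [ 3.1261e+00 -2.9000e-03  8.0260e-01] F [ 0.   0.2 -0.3] gap 0.0770
units [  8.51 -12.44   0.16]
level turn units [ 0.111 -0.021  0.   ]
white 178 [ 0.53148755 -0.28865558  0.08626491]
yellow 204 [0.45814015 0.07875121 0.06303001]
```

>>> {"api": "send_rows", "payload": {"rows": [0.3,-0.4,0,0.11,-0.02,0,0.8,0.55,-0.8,0,0,0,0,0.8,0.55,-0.8,0,0,0,0,0.8,0.55,-0.8,0,0,0,0,0.8,0.55,-0.8,0,0,0,0,0.8,0.55,-0.8,0,0,0,0,0.8,0.55,-0.8,0,0,0,0,0.8,0.55,-0.8,0,0,0,0,0.8,0.55,-0.8,0,0,0,0,0.8,0.55,-0.8,0,0,0,0,0.8,0.55,-0.8,0,0,0,0,0.8,0.55,-0.8,0,0,0,0,0.8,0.55,-0.8,0,0,0,0,0.8,0.55,-0.8,0,0,0,0,0.8,0.55,-0.8,0,0,0,0,0.8,0.3,-0.5,0,0,0,0,0.8,0,0,0,0,0,0,0.8]}}

```text
t: 45.45
tcp_pos: [0.4368, 0.0969, 0.1794]
tool_rot: [-3.09, 0.021, 0.807]
contact_force: [0.4, -0.0, -0.7]
finger_gap: 0.0769
```

```bash
python3 h.py .4572 .0784 .028
```

```text
t45.5 tcp [0.4368 0.0969 0.1794] rot [-3.0902  0.0213  0.8069] F [ 0.4 -0.  -0.7] gap 0.0769
units [0.16 1.41 5.99]
level turn units [-0.368  0.153  0.   ]
```

>>> {"api": "send_rows", "payload": {"rows": [0,0.5,0,-0.37,0.15,0,0.8,0,0.5,0,0,0,0,0.8,0,0,0.4,0,0,0,0.8,0,0,0.4,0,0,0,0.8,0,0,0.4,0,0,0,0.8,0,0,0.4,0,0,0,0.8,0,0,0,0,0,0,0.8]}}

```text
t: 46.15
tcp_pos: [0.4521, 0.0774, 0.1303]
tool_rot: [-3.134, 0.009, 0.805]
contact_force: [-0.2, -0.0, 0.4]
finger_gap: 0.0769
```

```bash
python3 h.py .4572 .0784 .028
```

```text
t46.1 tcp [0.4521 0.0774 0.1303] rot [-3.134   0.0088  0.805 ] F [-0.2 -0.   0.4] gap 0.0769
units [0.21 0.15 4.09]
level turn units [-0.054  0.063  0.   ]
```

>>> {"api": "send_rows", "payload": {"rows": [0.18,0.13,0,-0.05,0.06,0,0.8,0,0,0.4,0,0,0,0.8,0,0,0.4,0,0,0,0.8,0,0,0.4,0,0,0,0.8,0,0,0,0,0,0,0.8]}}

```text
t: 46.65
tcp_pos: [0.458, 0.0788, 0.0977]
tool_rot: [-3.142, -0.0, 0.805]
contact_force: [-0.3, -0.6, -0.3]
finger_gap: 0.0767
```

```bash
python3 h.py .4572 .0784 .028
```

```text
t46.6 tcp [0.458  0.0788 0.0977] rot [-3.1415e+00 -5.0000e-04  8.0530e-01] F [-0.3 -0.6 -0.3] gap 0.0767
units [-0.03 -0.01  2.79]
level turn units [-0.001 -0.004  0.   ]
```

>>> {"api": "send_rows", "payload": {"rows": [0,0,0.4,0,0,0,0.8,0,0,0.4,0,0,0,0.8,0,0,0.4,0,0,0,0.8,0,0,0.4,0,0,0,0.8,0,0,0.4,0,0,0,0.8,0,0,0.4,0,0,0,0.8,0,0,0.2,0,0,0,0.8,0,0,0,0,0,0,0.8,0,0,0,0,0,0,-1,0,0,0,0,0,0,-1,0,0,0,0,0,0,-1,0,0,0,0,0,0,-1,0,0,0,0,0,0,-1,0,0,0,0,0,0,-1]}}

```text
t: 48.05
tcp_pos: [0.4587, 0.0789, 0.0276]
tool_rot: [3.141, -0.002, 0.806]
contact_force: [0.2, 0.2, -0.7]
finger_gap: 0.0429
```

>>> {"api": "send_rows", "payload": {"rows": [0,0,-0.3,0,0,0,-1,0,0,-0.6,0,0,0,-1,0,0,-0.6,0,0,0,-1,0,0,-0.6,0,0,0,-1,0,0,-0.6,0,0,0,-1,0,0,-0.6,0,0,0,-1,0,0,-0.6,0,0,0,-1,0,0,-0.6,0,0,0,-1,0,0,-0.6,0,0,0,-1,0,0,-0.6,0,0,0,-1,0,0,-0.6,0,0,0,-1,0,0,0,0,0,0,-1]}}

```text
t: 49.25
tcp_pos: [0.4579, 0.0788, 0.1969]
tool_rot: [3.139, -0.004, 0.806]
contact_force: [0.1, 0.0, -0.3]
finger_gap: 0.0432
```

```bash
python3 h.py .3947 -.2785 .20
```

```text
t49.2 tcp [0.4579 0.0788 0.1969] rot [ 3.1385 -0.0037  0.8055] F [ 0.1  0.  -0.3] gap 0.0432
units [-12.06   8.08  -0.14]
level turn units [ 0.022 -0.026  0.   ]
```

>>> {"api": "send_rows", "payload": {"rows": [-0.4,0.25,0,0.02,-0.03,0,-1,-0.78,0.52,0,0,0,0,-1,-0.78,0.52,0,0,0,0,-1,-0.78,0.52,0,0,0,0,-1,-0.78,0.52,0,0,0,0,-1,-0.78,0.52,0,0,0,0,-1,-0.78,0.52,0,0,0,0,-1,-0.78,0.52,0,0,0,0,-1,-0.78,0.52,0,0,0,0,-1,-0.78,0.52,0,0,0,0,-1,-0.78,0.52,0,0,0,0,-1,-0.78,0.52,0,0,0,0,-1,-0.78,0.52,0,0,0,0,-1,-0.78,0.52,0,0,0,0,-1,-0.78,0.52,0,0,0,0,-1,-0.4,0.3,0,0,0,0,-1,0,0,0,0,0,0,-1]}}

```text
t: 50.95
tcp_pos: [0.3783, -0.2869, 0.1798]
tool_rot: [-3.115, 0.015, 0.802]
contact_force: [-0.1, 0.7, -0.3]
finger_gap: 0.0429
```

```bash
python3 h.py .3947 -.2785 .0296
```

```text
t51.0 tcp [ 0.3783 -0.2869  0.1798] rot [-3.1152  0.0149  0.8025] F [-0.1  0.7 -0.3] gap 0.0429
units [0.79 0.4  5.99]
level turn units [-0.189  0.107  0.   ]
```

>>> {"api": "send_rows", "payload": {"rows": [0.4,0.2,0,-0.19,0.1,0,-1,0.25,0.1,0,0,0,0,-1,0,0,0.4,0,0,0,-1,0,0,0.4,0,0,0,-1,0,0,0.4,0,0,0,-1,0,0,0.4,0,0,0,-1,0,0,0.4,0,0,0,-1,0,0,0.4,0,0,0,-1,0,0,0.4,0,0,0,-1,0,0,0.4,0,0,0,-1,0,0,0.4,0,0,0,-1,0,0,0,0,0,0,-1]}}

```text
t: 52.15
tcp_pos: [0.3955, -0.2742, 0.0787]
tool_rot: [-3.137, -0.002, 0.807]
contact_force: [-0.4, 0.5, -0.5]
finger_gap: 0.0429
```

```bash
python3 h.py .3947 -.2785 .0296
```

```text
t52.1 tcp [ 0.3955 -0.2742  0.0787] rot [-3.1371e+00 -1.8000e-03  8.0720e-01] F [-0.4  0.5 -0.5] gap 0.0429
units [-0.15  0.1   1.97]
level turn units [-0.032 -0.013  0.   ]
```

>>> {"api": "send_rows", "payload": {"rows": [-0.13,0.1,0,-0.03,-0.01,0,-1,0,0,0.35,0,0,0,-1,0,0,0.35,0,0,0,-1,0,0,0.35,0,0,0,-1,0,0,0.35,0,0,0,-1,0,0,0,0,0,0,-1]}}

```text
t: 52.75
tcp_pos: [0.3957, -0.2796, 0.0417]
tool_rot: [3.139, -0.0, 0.807]
contact_force: [-0.4, -0.1, -0.7]
finger_gap: 0.043
```

```bash
python3 h.py .3947 -.2785 .0296
```

```text
t52.8 tcp [ 0.3957 -0.2796  0.0417] rot [ 3.1391e+00 -4.0000e-04  8.0670e-01] F [-0.4 -0.1 -0.7] gap 0.0430
units [ 0.   -0.06  0.48]
level turn units [ 0.018 -0.003  0.   ]
```

>>> {"api": "send_rows", "payload": {"rows": [0,-0.05,0.2,0.02,0,0,-1,0,0,0.18,0,0,0,-1,0,0,0.08,0,0,0,-1,0,0,0,0,0,0,-1]}}

```text
t: 53.15
tcp_pos: [0.3948, -0.2785, 0.0291]
tool_rot: [-3.141, -0.0, 0.807]
contact_force: [0.5, 0.4, -0.3]
finger_gap: 0.0431
```

```bash
python3 h.py .3947 -.2785 .0294
```

```text
t53.1 tcp [ 0.3948 -0.2785  0.0291] rot [-3.1409e+00 -4.0000e-04  8.0690e-01] F [ 0.5  0.4 -0.3] gap 0.0431
units [-0.   -0.   -0.01]
level turn units [-0.005 -0.003  0.   ]
```

>>> {"api": "send_rows", "payload": {"rows": [0,0,0,0,0,0,0.1,0,0,0,0,0,0,0.4,0,0,0,0,0,0,0.5,0,0,0,0,0,0,0.5,0,0,0,0,0,0,0.5,0,0,-0.4,0,0,0,0.5,0,0,-0.6,0,0,0,0.5,0,0,-0.7,0,0,0,0.5,0,0,-0.7,0,0,0,0.5,0,0,-0.7,0,0,0,0.5,0,0,-0.7,0,0,0,0.5,0,0,-0.7,0,0,0,0.5,0,0,-0.7,0,0,0,0.5,0,0,-0.7,0,0,0,0.5,0,0,0,0,0,0,0.5,-0.8,0,0,0,0,0,0.5,-0.8,0,0,0,0,0,0.5,-0.8,0,0,0,0,0,0.5,-0.6,0,0,0,0,0,0.5,0,0,0,0,0,0,0.5]}}

```text
t: 55.15
tcp_pos: [0.3428, -0.3347, 0.1905]
tool_rot: [3.133, -0.001, 0.809]
contact_force: [-0.5, -0.1, -0.3]
finger_gap: 0.0639
```

Run:
```python
from h import *
state()
T=dict(orange=(.539,.318,.088),jar=(.475,.295,.066),torch=(.411,.272,.1),white=(.53,-.289,.088),yellow=(.3947,-.2785,.066),green=(.4652,-.0612,.086),pinkb=(.5796,-.164,.084))
for n in('top','scene'):
    i,P=cloud(n)
    for k,(x,y,z) in T.items():
        m,q=top_center(P,(x,y),z,r=.035);print(n,k,len(q),((q.max(0)+q.min(0))/2).round(4)if len(q) else'')
    cv2.imwrite(f'pics/end_{n}.png',i)
```

```text
t55.1 tcp [ 0.3428 -0.3347  0.1905] rot [ 3.1331e+00 -9.0000e-04  8.0950e-01] F [-0.5 -0.1 -0.3] gap 0.0639
top orange 159 [0.5379 0.3167 0.0871]
top jar 381 [0.4743 0.2953 0.0654]
top torch 190 [0.4095 0.2729 0.0988]
top white 164 [ 0.5302 -0.2886  0.0875]
top yellow 396 [ 0.3953 -0.2777  0.0658]
top green 155 [ 0.4647 -0.0604  0.0855]
top pinkb 147 [ 0.5795 -0.1628  0.0833]
scene orange 68 [0.5386 0.3154 0.0868]
scene jar 150 [0.4757 0.2944 0.0649]
scene torch 64 [0.4116 0.2715 0.0982]
scene white 181 [ 0.5312 -0.2878  0.0863]
scene yellow 344 [ 0.3958 -0.2788  0.0647]
scene green 108 [ 0.4654 -0.0627  0.0847]
scene pinkb 150 [ 0.5799 -0.1654  0.0824]
```

View pics/end_scene.png

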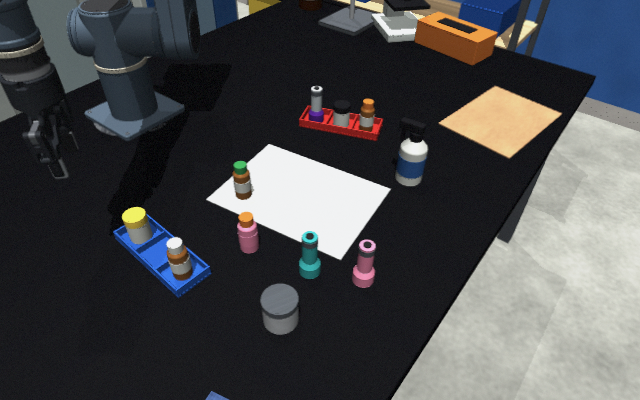

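View pics/end_top.png

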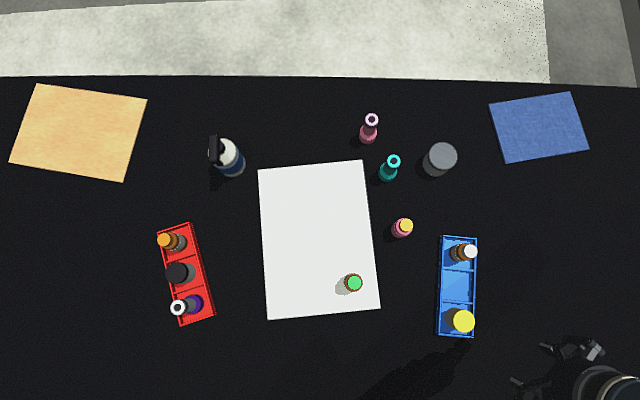

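All five stand in compartments of their own: red tray (165–190, 240–307) and blue tray (468,251) and (463,321) in the top view. The green bottle, spray bottle, tin and look-alikes have not moved.

```bash
python3 -c "
from station import ticket
print(ticket.job_done())"
```

```text
the job is handed in; nothing more can be done
None
```

I made up both kits and handed the job in at about 55 s of robot time.

- **Red tray:** the orange-capped bottle is in the far compartment, the black-lidded jar in the middle and the torch in the near one.
- **Blue tray:** the white-capped bottle is in the far compartment and the yellow-lidded jar in the near one. The middle one is empty.

**Last checks:**
- **Placement:** both cameras show all five things upright. Their tops are at the heights expected on the tray floor, within about 2 mm, and their centres are within about 3 mm of the compartment centres.
- **Left alone:** the green bottle and the pink look-alike bottle measured within about 2 mm of where they started. In the pictures the spray bottle, the tin and the other look-alikes had not moved.
- **Forces:** the outside force stayed below 2 N at every reading, and the open gripper ended clear of everything.

The tool drifted by up to about 3 cm and tilted by up to 3° on the faster moves. I corrected this each time before gripping or placing. No check failed; the two cameras differed by no more than about 3 mm.

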